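# Set the drill guide of a ski binding jig at its notch and hold it

## Robot

A 6-joint arm with a two-finger parallel gripper is mounted at the origin on the work surface. World frame = base frame: x ahead of the robot, y to its left, z up, the work surface at z = 0. Lengths are in mm, angles in rad, forces in N, time in s.
With the tool pointing down it reaches from about 350 to 775 mm from the base axis. Payload 7.3 kg.
Tool frame: the origin (TCP) lies on the front face of the gripper's body, between the roots of the fingers; the fingertips stand 66 mm ahead of it and the grasp point (between the pads) lies 47 mm ahead of it (bot.tip_extent is the distance from the TCP to the fingertips, in mm); z points along the fingers, y is the line along which they close (so a half turn about z gives the same grasp; the last joint's range is limited). The gripper opens to 92 mm and grips with 3 to 60 N. Pads are 19 mm wide; open, the fingers measure 130 mm over their backs; the gripper's body (75 mm by 190 mm) begins 47 mm behind the grasp point.
Start: joints at [1.107, 0.342, 1.524, -0, 1.275, -0.146], TCP at [164.034, 498.73, 292.241] pointing down, gripper open.
Joint ranges: [-2.53, 2.53], [-0.77, 2.02], [0.04, 2.7], [-1, 4.14], [0.28, 2.66], [-3.11, 3.11]. Speed limits (rad/s): [2.57, 2.57, 3.14, 3.14, 3.14, 3.14].

## Interface

Orientations are given as [roll, pitch, yaw] about the fixed x, y, z axes, in that order (R = Rz(yaw) Ry(pitch) Rx(roll)).
In Python, from plant import readout, viewer, order, bot gives the robot as it stands.
- The arm moves only by the shell command python3 -m creep 'ROWS'. ROWS is text: rows parted by semicolons, each of 7 numbers parted by spaces: the shift along the world's x, y, z in m, then the turn, a rotation vector about the world's x, y, z in rad, then the opening in per cent of the stroke, from 0 (shut) to 100 (fully open). A call has 1 to 8 rows; each row shifts and turns the commanded pose from where the row before left it; what a row does not reach is not made up. A row lasts 1/12 s, in which the tool goes at most 41.7 mm and 7.16 degrees, less where a joint would pass 70% of its speed; a pose out of reach is approached as far as the arm can. A call is refused whole if a number of a shift passes 0.0417 or a number of a turn 0.125, either way. A call with a gripper value outside its range is refused whole. The fingers move at their own pace and stop on an object; the grip force is fixed at half the most. Time passes only in rows, so rows that do not move let the fingers close. It gives the time, the measured TCP pose, the force, the opening and the grip force at its end, in the units of the state.
- readout.get_obs(): the state, without advancing time (a new reading comes with each control period).
- viewer.capture(name): name is "scene" or "side" or "wrist"; returns the picture (420x560x3 uint8, red, green, blue); there is no depth.
- viewer.camera_info(name): a dict with "fx", "fy", "cx", "cy" (pixels), "D" ([k1, k2, p1, p2, k3] as OpenCV has them; the pictures are not rectified), "origin" and "rotation" of the camera in the world. Camera axes: x right, y up, looking along -z (the intrinsics and any distortion apply to the point x, -y, -z); pixel columns grow to the right and rows downward; lengths in mm; the calibration is good to about 2 mm. A picture is of the moment at which its call begins: read the wrist's pose just before it. camera_info takes no time and is no camera call; for the wrist camera it gives the pose at the moment of the call.
- order.close_job(): hands the job in; it is judged then, once.
The state is a dict: "time": time; "joint_positions": joint angles; "dq": joint speeds; "tau": joint torques, N m; "tool_pos": TCP position; "tcp_rot": TCP orientation; "contact_force": force on the tool from outside, world axes, zero at the start; "moment": the same for the moment, N m; "grip_width": finger opening in mm; "finger_force": force on a finger pad.
Only numpy, scipy, OpenCV 4.12 (cv2) and the standard library are available. Lean on these libraries where they do the work, as an engineer would, in place of code of your own. Each camera call takes 0.05 s, during which the arm holds its last target. There are 200 camera calls.

## Task

On the drill jig clamped to the ski, throw the keeper arm that lies across the rail back over, so that it stays open clear of the rail. Then slide the drill-guide carriage by its post along the rail until its spring ball clicks into the notch, and finish while still holding the post there with the ball in the notch, ready for the mechanic to drill. Leave the boot last, screw bin, screwdriver and glue bottle where they are.

Things in the scene. Friction and masses are not known exactly. Their poses are not given: they have to be found in the camera images.
- jig: Fixed aluminium drill jig on a white ski held in two low vice blocks. Origin on the work surface under the middle of the rail; y along the rail, in the direction in which the carriage is to be slid; x across the rail, away from the robot; z up. Base plate 92 x 400 mm, its top 55 mm above the work surface.
- rail_mid (a point): Middle of the rail's top, 70 mm above the work surface. A steel strip let into the rail has the notch, a V 14 mm wide with 40 degree flanks. The strip is set anew each time: the notch is 20 to 110 mm from here towards jig +y, marked only by a small dark steel pointer block on the far (+x) side of the rail, straight opposite the notch.
- post_top (a point): Centre of the top of the carriage's upright black grip post, 24 mm diameter, from 97.5 to 147.5 mm above the work surface; grip it from above in any direction. The carriage under it is an aluminium block 62 mm across and 60 mm along the rail, its top at 97.5 mm. A 10 mm steel button stands 4 mm out of the post and sinks flush in the notch.
- carriage (a joint): Position of the carriage, m: 0 at its parked end (post at jig y = -150 mm), growing towards jig +y, end stop at 0.30. It starts between 0 and 0.03; the notch is between 0.17 and 0.26. Friction about 1.5 N. At the notch it first pulls forward, then resists with about 7 N either way; pushing harder drives it through and beyond.
- plunger (a joint): Drop of the carriage's spring plunger, m: 0 while its ball rides on the flat strip, about 0.0044 at the bottom of the notch. On the flanks it changes by 0.84 mm for each mm that the carriage is off centre.
- keeper (a joint): Angle of the keeper arm, rad: 0 closed, leaning over the rail towards jig +x, where it stops the post; 1.95 fully open, leaning back towards jig -x. Upright at 1.05: past that it falls by its own weight (120 g) to the stop on the side to which it leans, and stays there. Its hinge axis is parallel to jig y.
- keeper_knob (a point): Centre of the steel ball knob, 24 mm diameter, at the end of the keeper arm. The arm is a round steel bar 10 mm thick, 100 mm from hinge axis to knob centre. Closed, the knob is about 135 mm above the work surface and 12 mm beyond the rail's centre line (jig +x side); upright it is at 185 mm. 1 to 2 N at the knob moves it.
- keeper_hinge (a point): Point on the keeper's hinge axis, 85 mm above the work surface, at jig x = -75 mm, y = -50 mm. Its two steel cheeks reach up to 97 mm.
- boot_last: Loose aluminium boot last (foot-shaped block), about 170 x 68 mm, 86 mm high at its heel, beyond the rail. Origin at the middle of its underside. Leave alone.
- screw_bin: Loose blue bin of screws, 100 x 150 x 45 mm, on the robot's side of the ski. Origin at the middle of its underside. Leave alone.
- driver: Loose screwdriver lying beyond the rail, about 200 mm long. Leave alone.
- glue: Loose white glue bottle, 40 mm diameter, 100 mm tall, standing on the robot's side of the ski. Origin at the middle of its underside. Leave alone.

How it is judged:
By the outcome, as a careful person would: the job done as asked, in the order asked, and still so for the second after the job is handed in, while the arm keeps its last pose, push and grip.
It also fails if it takes over 72 s, if anything falls off the work surface, if the arm or the gripper's body presses on something with over 40 N, if the wrist force passes 120 N, or if a joint passes its speed limit or range.

## Working session

There is one attempt and no reset: what is moved stays moved. The work goes in short steps, Python scripts to look and compute and a shell command to move; the robot and the scene stay as the last step left them, time stands still between calls to the robot, and variables do not carry over. Pictures are saved under pics/ and viewed, at most 10 in all, crops included, and the job is handed in when it is done.

```bash
mkdir -p pics; ls; python3 - <<'E'
from plant import readout, viewer, order, bot
import cv2,numpy as np
for n in ("scene","side"):
    im=viewer.capture(n); cv2.imwrite(f"pics/{n}0.png",im[:,:,::-1]); c=viewer.camera_info(n); print(n,c)
o=readout.get_obs(); print(o)
E
```

```text
pics
scene {'fx': 395.6301064441173, 'fy': 395.6301064441173, 'cx': 279.5209083575523, 'cy': 202.93393060962427, 'D': array([0.0184903, 0.       , 0.       , 0.       , 0.       ]), 'origin': array([828.104285  , 386.07086741, 846.18559208]), 'rotation': array([ 0.59937107, -0.00317712,  2.52913144])}
side {'fx': 407.7081382144598, 'fy': 407.7081382144598, 'cx': 282.5063890402517, 'cy': 207.58434945824803, 'D': array([-0.00910897,  0.        ,  0.        ,  0.        ,  0.        ]), 'origin': array([  80.01382604, -549.52768359,  595.99361559]), 'rotation': array([ 0.99261574, -0.0214625 , -0.70158656])}
{'time': 0.1, 'joint_positions': array([ 1.10700116e+00,  3.42650842e-01,  1.52494528e+00,  7.38095705e-06,
        1.27539008e+00, -1.45995782e-01]), 'dq': array([ 0.0006694 , -0.00174549, -0.00144806, -0.00026844,  0.00194725,
        0.00014308]), 'tau': array([ 3.33762211e-03, -4.32001483e+01, -2.44696981e+01,  7.21528823e-02,
        5.25229471e-02, -7.59131467e-05]), 'tool_pos': array([163.89839411, 498.46508068, 291.60723584]), 'tcp_rot': array([-3.14021496e+00, -2.09713046e-04,  2.82379097e+00]), 'contact_force': array([ 0.42073376,  0.24169922, -0.29291754]), 'moment': array([0.03244705, 0.10881951, 0.01666344]), 'finger_force': 0.0, 'grip_width': 91.7468138231818}
```

View pics/scene0.png

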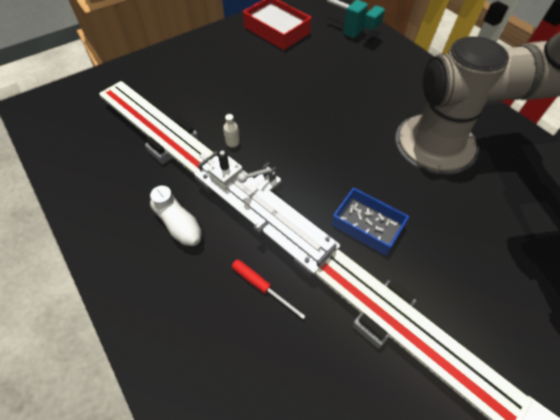

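View pics/side0.png

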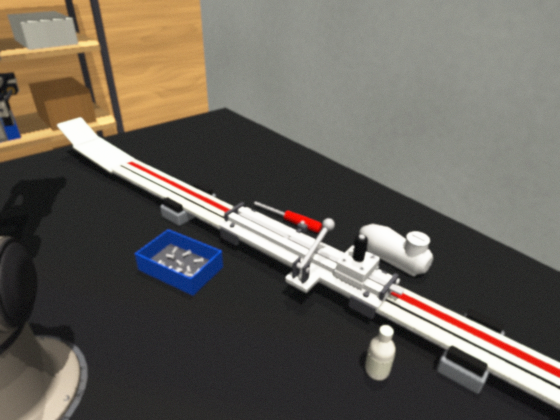

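The scene view shows the black post top at about (223,154), with the keeper around (240-275,165-185). The side view shows the post top at (361,237), the knob at (328,224) and the hinge at (299,270). I need enlarged crops to find the pointer and the rail ends.

```bash
cat > h.py <<'E'
import numpy as np, cv2
from scipy.spatial.transform import Rotation as R
from plant import viewer, readout
def ray(c,uv):
    K=np.array([[c['fx'],0,c['cx']],[0,c['fy'],c['cy']],[0,0,1]])
    p=cv2.undistortPoints(np.array([[uv]],float),K,c['D'])[0,0]
    return np.array(c['origin']),R.from_euler('xyz',c['rotation']).apply([p[0],-p[1],-1])
def onz(c,uv,z):
    o,d=ray(c,uv); return o+d*(z-o[2])/d[2]
def two(c1,a,c2,b):
    o1,d1=ray(c1,a);o2,d2=ray(c2,b)
    s,t=np.linalg.lstsq(np.c_[d1,-d2],o2-o1,rcond=None)[0]
    p,q=o1+s*d1,o2+t*d2
    return (p+q)/2,np.linalg.norm(p-q)
def proj(c,P):
    v=R.from_euler('xyz',c['rotation']).inv().apply(np.array(P)-c['origin'])
    K=np.array([[c['fx'],0,c['cx']],[0,c['fy'],c['cy']],[0,0,1]])
    return cv2.projectPoints(np.array([[v[0],-v[1],-v[2]]]),np.zeros(3),np.zeros(3),K,c['D'])[0].ravel()
E
python3 - <<'E'
from h import *
for n,(x,y,w,h) in dict(scene=(190,140,160,120),side=(210,195,200,125)).items():
    im=cv2.imread(f"pics/{n}0.png")[y:y+h,x:x+w]; f=800/w if n=="side" else 5
    cv2.imwrite(f"pics/{n}0c.png",cv2.resize(im,None,fx=f,fy=f,interpolation=cv2.INTER_CUBIC))
S,T=viewer.camera_info("scene"),viewer.camera_info("side")
print(two(S,(223,154),T,(361,237)), onz(S,(223,154),147.5),onz(T,(361,237),147.5),onz(T,(328,224),135))
E
```

```text
(array([ 580.54257566, -193.50921513,  146.44911315]), np.float64(1.5489666736054788)) [ 580.44230843 -191.95970235  147.5       ] [ 580.1641898  -194.66754281  147.5       ] [ 575.60324983 -116.37364466  135.        ]
```

View pics/scene0c.png

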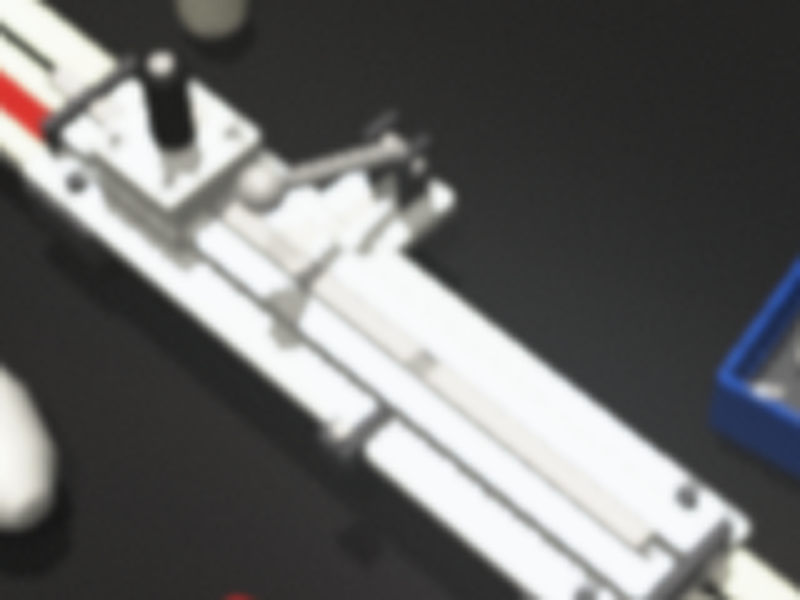

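View pics/side0c.png

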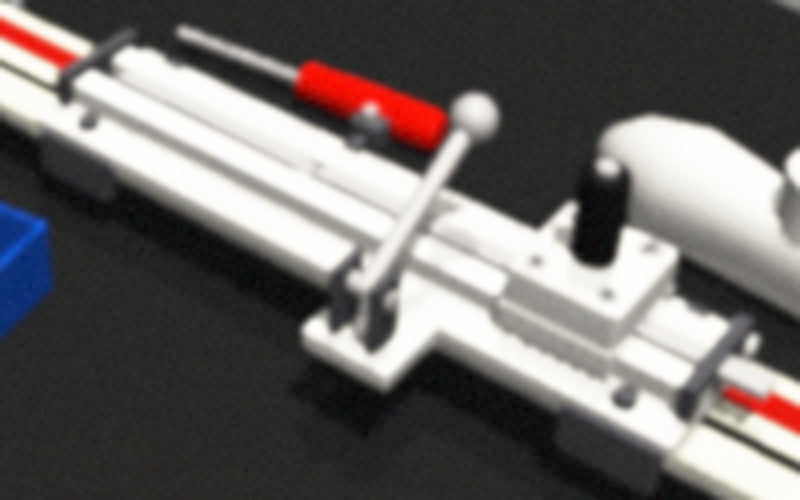

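Enlarged crops, converted to full-image pixels:

| Item | Scene | Side |
|---|---|---|
| Post button | (222,153) | (361.7,236) |
| Knob | (242.4,176.8) | (328.5,224) |
| Hinge | (270,172) | (301,266) |
| Dark pointer block | about (260,226) | about (302,225) |
| Notch mark in the strip | (275,212.4) | (289,237) |
| End bars | (328,254) and (209,160) | (234,211) and (389,287) |

```bash
python3 - <<'E'
from h import *
S,T=viewer.camera_info("scene"),viewer.camera_info("side")
D=dict(button=((222,152.8),(361.7,236)),knob=((242.4,176.8),(328.5,224)),hinge=((270,172),(301.5,265)),pointer=((260,226),(302,225)),notch=((275,212.4),(289,237)),bar2=((328,254),(234,211)),bar1=((209,160),(389,287)),
 holeA=((190+77/5,140+182/5),(0,0)),holeB=((190+588/5,140+597/5),(0,0)),holeC=((190+687/5,140+496/5),(210+90/4,195+120/4)),holeD=((0,0),(210+625/4,195+397/4)))
P={}
for k,(a,b) in D.items():
    if a!=(0,0) and b!=(0,0): P[k],e=two(S,a,T,b); print(k,P[k].round(1),round(e,1))
a=onz(S,D['holeA'][0],57);b=onz(S,D['holeB'][0],57);c=onz(S,D['holeC'][0],57);d=onz(T,D['holeD'][1],57)
print('holes',a,b,c,d,'centre',(a+c)/2,(b+d)/2,'dirs',np.arctan2(*(b-a)[[1,0]]),np.arctan2(*(c-d)[[1,0]]),np.linalg.norm(b-a))
yaw=np.arctan2(*((b-a)+(c-d))[[1,0]]); ey=np.array([np.cos(yaw),np.sin(yaw)]); ex=np.array([ey[1],-ey[0]])
O=(a+b+c+d)[:2]/4
print('yaw of ey',yaw,'O',O,'ex',ex,'ey',ey)
for k,p in P.items(): print(k,'jig',(ex@(p[:2]-O)).round(1),(ey@(p[:2]-O)).round(1),p[2].round(1))
for n,uv,z in (('S notch',D['notch'][0],70),('S ptr',D['pointer'][0],65)): 
    p=onz(S,uv,z)[:2]-O; print(n,ex@p,ey@p)
for n,uv,z in (('T notch',D['notch'][1],70),('T ptr',D['pointer'][1],65)): 
    p=onz(T,uv,z)[:2]-O; print(n,ex@p,ey@p)
E
```

```text
button [ 581.2 -195.   149.4] 0.2
knob [ 575.3 -117.5  135.7] 0.7
hinge [ 493.9 -129.6   83.1] 3.9
pointer [595.8 -21.   70. ] 3.5
notch [546.1 -33.4  67.6] 4.6
bar2 [512.4 122.8  67.1] 3.5
bar1 [ 592.4 -263.2   66.4] 2.8
holeC [485.6  89.8  57.3] 2.7
holes [ 622.93715299 -227.53146498   57.        ] [551.966124   104.89909657  57.        ] [484.28537886  90.42787757  57.        ] [ 554.82801935 -243.99825982   57.        ] centre [553.61126593 -68.5517937   57.        ] [553.39707168 -69.54958163  57.        ] dirs 1.781129988172158 1.7786851865479427 339.9219987100206
yaw of ey 1.779904246411318 O [553.5041688  -69.05068766] ex [0.97821649 0.20758733] ey [-0.20758733  0.97821649]
button jig 1.0 -128.9 149.4
knob jig 11.2 -51.9 135.7
hinge jig -70.9 -46.9 83.1
pointer jig 51.3 38.2 70.0
notch jig 0.2 36.4 67.6
bar2 jig -0.4 196.2 67.1
bar1 jig -2.2 -198.0 66.4
holeC jig -33.5 169.5 57.3
S notch -0.04130235139184589 39.36446535846545
S ptr 48.274511504097326 37.4661815363285
T notch -0.7615264814266359 32.877124266232904
T ptr 58.494546366171114 40.91066889411036
```

The checks agree. The post top is at jig x≈1, so it is on the rail line. The knob is at (11,-52,136) and the hole spacing is 340 mm. The pointer and the strip mark both put the notch at jig y≈37, which is carriage ≈0.187. I'll move above the far side of the knob with the fingers shut.

```bash
python3 -m creep '.02 -.0265 0 0 0 .066 0;.02 -.0265 0 0 0 .066 0;.02 -.0265 0 0 0 .066 0;.02 -.0265 0 0 0 .066 0;.02 -.0265 0 0 0 .066 0;.02 -.0265 0 0 0 .066 0;.02 -.0265 0 0 0 .066 0;.02 -.0265 0 0 0 .065 0' >/dev/null
python3 -m creep '.02 -.0265 0 0 0 0 0;.02 -.0265 0 0 0 0 0;.02 -.0265 0 0 0 0 0;.02 -.0265 0 0 0 0 0;.02 -.0265 0 0 0 0 0;.02 -.0265 0 0 0 0 0;.02 -.0265 0 0 0 0 0;.02 -.0265 0 0 0 0 0'
python3 -m creep '.02 -.0265 0 0 0 0 0;.02 -.0265 0 0 0 0 0;.02 -.0265 0 0 0 0 0;.02 -.0265 0 0 0 0 0;.02 -.0265 0 0 0 0 0;.02 -.0265 0 0 0 0 0;.014 -.0235 0 0 0 0 0;0 0 0 0 0 0 0'
```

```text
time: 1.43
tool_pos: [484.6, 73.2, 292.0]
tcp_rot: [3.141, -0.001, -2.933]
contact_force: [-1.0, 0.1, 0.4]
grip_width: 0.5
finger_force: 0.0
time: 2.1
tool_pos: [619.6, -112.3, 290.7]
tcp_rot: [-3.14, -0.001, -2.936]
contact_force: [-0.4, 0.3, 0.8]
grip_width: 0.6
finger_force: 0.0
```

```bash
python3 -m creep '-.001 .004 -.015 0 0 0 0;0 0 -.02 0 0 0 0;0 0 -.02 0 0 0 0;0 0 -.02 0 0 0 0;0 0 -.015 0 0 0 0;0 0 -.01 0 0 0 0;0 0 0 0 0 0 0'
python3 -m creep '-.0078 -.0017 0 0 0 0 0;-.0078 -.0017 0 0 0 0 0;-.0078 -.0017 0 0 0 0 0;-.0078 -.0017 .002 0 0 0 0;-.0078 -.0017 .003 0 0 0 0;-.0078 -.0017 .003 0 0 0 0'
python3 -m creep '-.0078 -.0017 .003 0 0 0 0;-.0078 -.0017 .003 0 0 0 0;-.0078 -.0017 .003 0 0 0 0;-.0078 -.0017 .003 0 0 0 0;-.0078 -.0017 .004 0 0 0 0;-.0078 -.0017 .004 0 0 0 0'
python3 -m creep '-.0078 -.0017 .004 0 0 0 0;-.0078 -.0017 .004 0 0 0 0;-.0078 -.0017 .002 0 0 0 0;-.0078 -.0017 0 0 0 0 0;-.0078 -.0017 0 0 0 0 0;0 0 0 0 0 0 0;0 0 0 0 0 0 0;0 0 0 0 0 0 0'
python3 - <<'E'
from h import *
im=viewer.capture("side"); cv2.imwrite("pics/side1.png",cv2.resize(im[150:350,180:460,::-1],None,fx=2.5,fy=2.5))
E
```

```text
time: 2.68
tool_pos: [615.8, -103.1, 189.6]
tcp_rot: [3.139, -0.004, -2.932]
contact_force: [-0.4, 1.0, -0.5]
grip_width: 0.1
finger_force: 0.0
time: 3.18
tool_pos: [582.5, -111.6, 211.2]
tcp_rot: [-3.133, 0.042, -2.933]
contact_force: [41.1, 25.0, 34.8]
grip_width: 0.3
finger_force: 23.5
time: 3.68
tool_pos: [521.7, -124.3, 220.1]
tcp_rot: [3.141, -0.002, -2.933]
contact_force: [0.4, 0.7, -0.6]
grip_width: 0.3
finger_force: 0.1
time: 4.35
tool_pos: [484.6, -132.7, 230.2]
tcp_rot: [3.141, 0.0, -2.933]
contact_force: [-0.7, -0.1, 0.1]
grip_width: 0.2
finger_force: 0.0
```

View pics/side1.png

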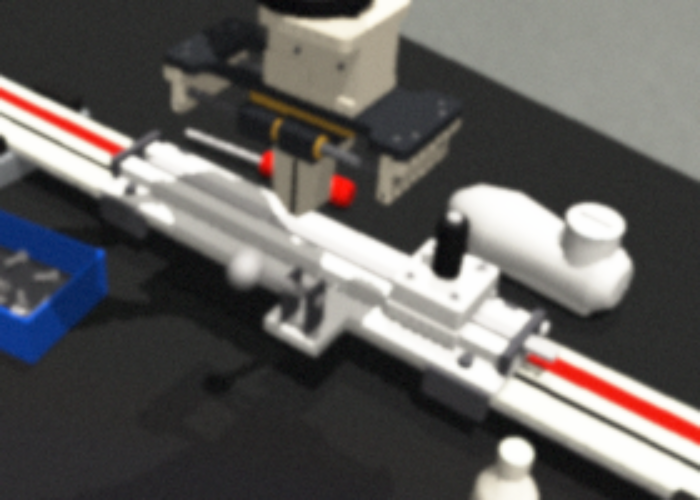

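The keeper has gone over: the knob is now at about (277,258) in full side-view pixels, on the robot side. The post and last are undisturbed. I'll check the knob position and move above the post with the fingers open.

```bash
python3 -m creep '0 0 .02 0 0 0 100;.012 -.0078 0 0 0 0 100;.016 -.0103 0 0 0 0 100;.018 -.0116 0 0 0 0 100;.018 -.0116 0 0 0 0 100;.016 -.0103 0 0 0 0 100;.012 -.0078 0 0 0 0 100;.0042 -.0026 0 0 0 0 100'
python3 -m creep '0 0 0 0 0 0 100;0 0 0 0 0 0 100;0 0 0 0 0 0 100'
python3 - <<'E'
from h import *
o=readout.get_obs();print(o['tool_pos'],o['tcp_rot'])
S,T=viewer.camera_info("scene"),viewer.camera_info("side")
O=np.array([553.5,-69]);ex=np.array([.9782,.2076]);ey=np.array([-.2076,.9782])
k=np.r_[O-153*ex-50*ey,147];print('expected open knob px',proj(S,k),proj(T,k))
im=viewer.capture("side"); im2=viewer.capture("scene")
cv2.imwrite("pics/both2.png",np.hstack([cv2.resize(a[:,:,::-1],None,fx=3,fy=3)for a in (im[200:320,255:388],im2[130:250,180:313])]))
E
```

```text
time: 5.07
tool_pos: [582.2, -195.6, 249.5]
tcp_rot: [-3.141, 0.0, -2.932]
contact_force: [-1.1, 0.1, -0.3]
grip_width: 49.3
finger_force: 0.0
time: 5.32
tool_pos: [580.1, -194.1, 250.2]
tcp_rot: [3.141, -0.001, -2.932]
contact_force: [-0.7, -0.6, 0.4]
grip_width: 69.1
finger_force: 0.0
[ 580.06920807 -194.07151084  250.15072314] [ 3.14094023e+00 -6.30482790e-04 -2.93202164e+00]
expected open knob px [291.26428651 135.25856687] [275.06516726 262.04981204]
```

View pics/both2.png

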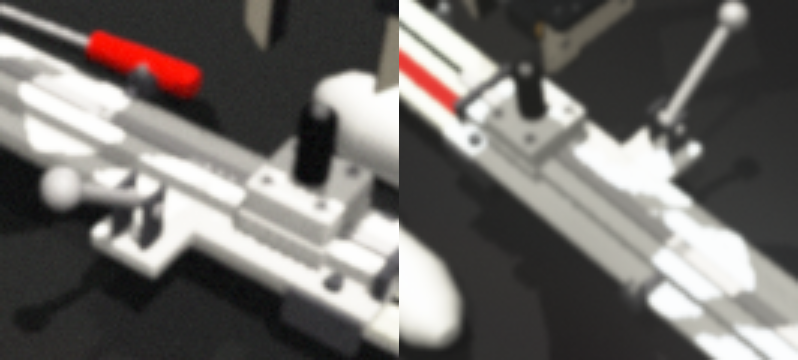

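The open knob is at side (275,262) and scene (291,134), exactly where the fully open stop should put it. The post is unmoved at side (361,235). Next I descend and grip.

```bash
python3 -m creep '0 0 0 0 0 0 100;0 0 -.012 0 0 0 100;0 0 -.015 0 0 0 100;0 0 -.015 0 0 0 100;0 0 -.015 0 0 0 100;0 0 -.012 0 0 0 100;0 0 -.007 0 0 0 100;0 0 0 0 0 0 100'
python3 -m creep '0 0 0 0 0 0 0;0 0 0 0 0 0 0;0 0 0 0 0 0 0;0 0 0 0 0 0 0;0 0 0 0 0 0 0;0 0 0 0 0 0 0;0 0 0 0 0 0 0;0 0 0 0 0 0 0'
python3 -m creep '0 0 0 0 0 0 0;0 0 0 0 0 0 0;0 0 0 0 0 0 0;0 0 0 0 0 0 0'
```

```text
time: 6.08
tool_pos: [579.9, -194.2, 172.8]
tcp_rot: [3.14, -0.002, -2.932]
contact_force: [-0.1, -0.3, 0.2]
grip_width: 91.8
finger_force: 0.0
time: 6.75
tool_pos: [580.6, -194.7, 174.3]
tcp_rot: [3.142, 0.0, -2.932]
contact_force: [0.7, 0.7, -0.6]
grip_width: 43.0
finger_force: 0.0
time: 7.08
tool_pos: [580.6, -194.6, 174.2]
tcp_rot: [3.141, -0.0, -2.932]
contact_force: [-0.3, 0.5, -0.8]
grip_width: 23.8
finger_force: 30.0
```

```bash
python3 -m creep '-.001 .005 0 0 0 0 0;-.0025 .01175 0 0 0 0 0;-.0025 .01175 0 0 0 0 0;-.0025 .01175 0 0 0 0 0;-.0025 .01175 0 0 0 0 0;-.0025 .01175 0 0 0 0 0;-.0025 .01175 0 0 0 0 0'
python3 -m creep '-.0025 .01175 0 0 0 0 0;-.0025 .01175 0 0 0 0 0;-.0025 .01175 0 0 0 0 0;-.0025 .01175 0 0 0 0 0;-.0025 .01175 0 0 0 0 0;-.0012 .006 0 0 0 0 0;0 0 0 0 0 0 0;0 0 0 0 0 0 0'
python3 - <<'E'
from h import *
for i in range(3):
    o=readout.get_obs(); viewer.capture("side")
    d=o['tool_pos'][:2]-[553.5,-69];print(d@[.9782,.2076],d@[-.2076,.9782],o['contact_force']@[-.2076,.9782,0],o['contact_force'])
E
```

```text
time: 7.67
tool_pos: [565.1, -120.8, 174.2]
tcp_rot: [-3.138, 0.001, -2.933]
contact_force: [3.0, -9.8, -4.3]
grip_width: 23.2
finger_force: 30.0
time: 8.33
tool_pos: [551.0, -53.5, 174.2]
tcp_rot: [3.14, 0.001, -2.932]
contact_force: [1.5, 5.2, -1.6]
grip_width: 23.5
finger_force: 30.0
0.772804169045427 15.725144622529905 4.726729558122053 [ 1.52992422  5.15675918 -1.57427039]
0.7614103002158541 15.69690307228473 5.641972521615627 [ 2.27963808  6.25150827 -0.30301759]
0.7502956260993305 15.68030041394884 5.681547564678102 [ 1.26020283  6.07561406 -0.64629928]
```

```bash
cat > mon.py <<'E'
import sys,re
from h import *
f=[];o=readout.get_obs(); d=o['tool_pos'][:2]-[553.5,-69]
print('t %.2f x %.2f y %.2f z %.1f Fy %.1f Fx %.1f Fz %.1f'%(o['time'],d@[.9782,.2076],d@[-.2076,.9782],o['tool_pos'][2],o['contact_force'][:2]@[-.2076,.9782],o['contact_force'][:2]@[.9782,.2076],o['contact_force'][2]))
E
python3 -m creep '-.0004 .00196 0 0 0 0 0;0 0 0 0 0 0 0;0 0 0 0 0 0 0'>/dev/null; python3 mon.py
python3 -m creep '-.0004 .00196 0 0 0 0 0;0 0 0 0 0 0 0;0 0 0 0 0 0 0'>/dev/null; python3 mon.py
python3 -m creep '-.0004 .00196 0 0 0 0 0;0 0 0 0 0 0 0;0 0 0 0 0 0 0'>/dev/null; python3 mon.py
python3 -m creep '-.0004 .00196 0 0 0 0 0;0 0 0 0 0 0 0;0 0 0 0 0 0 0'>/dev/null; python3 mon.py
```

```text
t 8.73 x 0.76 y 16.37 z 174.2 Fy -1.7 Fx 3.0 Fz -2.8
t 8.98 x 0.74 y 18.43 z 174.2 Fy -2.1 Fx 3.5 Fz -4.4
t 9.23 x 0.76 y 20.71 z 174.2 Fy -2.2 Fx 3.3 Fz -4.8
t 9.48 x 0.77 y 22.80 z 174.2 Fy -1.4 Fx 4.1 Fz -5.1
```

```bash
python3 -m creep '-.0004 .00196 0 0 0 0 0;0 0 0 0 0 0 0;0 0 0 0 0 0 0'>/dev/null; python3 mon.py
python3 -m creep '-.0004 .00196 0 0 0 0 0;0 0 0 0 0 0 0;0 0 0 0 0 0 0'>/dev/null; python3 mon.py
python3 -m creep '-.0003 .0015 0 0 0 0 0;0 0 0 0 0 0 0;0 0 0 0 0 0 0'>/dev/null; python3 mon.py
python3 -m creep '-.0003 .0015 0 0 0 0 0;0 0 0 0 0 0 0;0 0 0 0 0 0 0'>/dev/null; python3 mon.py
```

```text
t 9.73 x 0.75 y 25.01 z 174.2 Fy -1.5 Fx 4.2 Fz -3.9
t 9.98 x 0.76 y 26.84 z 174.2 Fy -2.3 Fx 4.9 Fz -4.4
t 10.23 x 0.77 y 28.33 z 174.2 Fy -1.9 Fx 5.4 Fz -4.9
t 10.48 x 0.79 y 29.78 z 174.2 Fy -2.7 Fx 4.9 Fz -4.8
```

```bash
python3 -m creep '-.0003 .0012 0 0 0 0 0;0 0 0 0 0 0 0;0 0 0 0 0 0 0'>/dev/null; python3 mon.py
python3 -m creep '-.0003 .0012 0 0 0 0 0;0 0 0 0 0 0 0;0 0 0 0 0 0 0'>/dev/null; python3 mon.py
python3 -m creep '-.0003 .0012 0 0 0 0 0;0 0 0 0 0 0 0;0 0 0 0 0 0 0'>/dev/null; python3 mon.py
```

```text
t 10.73 x 0.77 y 30.99 z 174.2 Fy -2.3 Fx 4.6 Fz -5.0
t 10.98 x 0.78 y 32.41 z 174.2 Fy -1.6 Fx 4.6 Fz -4.5
t 11.23 x 0.75 y 33.97 z 174.2 Fy -0.6 Fx 5.3 Fz -4.8
```

```bash
python3 -m creep '-.0002 .001 0 0 0 0 0;0 0 0 0 0 0 0;0 0 0 0 0 0 0'>/dev/null; python3 mon.py
python3 -m creep '-.0002 .001 0 0 0 0 0;0 0 0 0 0 0 0;0 0 0 0 0 0 0'>/dev/null; python3 mon.py
python3 -m creep '-.0002 .001 0 0 0 0 0;0 0 0 0 0 0 0;0 0 0 0 0 0 0'>/dev/null; python3 mon.py
```

```text
t 11.48 x 0.75 y 35.31 z 174.2 Fy 1.9 Fx 5.4 Fz -4.7
t 11.73 x 0.79 y 36.39 z 174.2 Fy 1.8 Fx 5.2 Fz -4.5
t 11.98 x 0.77 y 37.45 z 174.2 Fy 1.7 Fx 6.2 Fz -3.4
```

```bash
python3 -m creep '-.0002 .0008 0 0 0 0 0;0 0 0 0 0 0 0;0 0 0 0 0 0 0'>/dev/null; python3 mon.py
python3 -m creep '-.0002 .0008 0 0 0 0 0;0 0 0 0 0 0 0;0 0 0 0 0 0 0'>/dev/null; python3 mon.py
```

```text
t 12.23 x 0.79 y 38.18 z 174.2 Fy 0.3 Fx 4.7 Fz -3.9
t 12.48 x 0.78 y 38.63 z 174.3 Fy -0.4 Fx 4.8 Fz -4.5
```

```bash
python3 -m creep '-.0001 .0005 0 0 0 0 0;0 0 0 0 0 0 0;0 0 0 0 0 0 0'>/dev/null; python3 mon.py
python3 -m creep '-.0001 .0005 0 0 0 0 0;0 0 0 0 0 0 0;0 0 0 0 0 0 0'>/dev/null; python3 mon.py
```

```text
t 12.73 x 0.77 y 38.80 z 174.2 Fy -1.7 Fx 5.7 Fz -5.9
t 12.98 x 0.78 y 38.92 z 174.2 Fy -4.6 Fx 4.7 Fz -5.3
```

The carriage pulled forward from y≈34, and now it resists with almost no motion at y≈38.9. The ball is at the bottom of the notch, and the pointer measured about 38. I'll relax the push by half a millimetre, let it settle and take a look.

```bash
python3 -m creep '.0001 -.0005 0 0 0 0 0;0 0 0 0 0 0 0;0 0 0 0 0 0 0;0 0 0 0 0 0 0;0 0 0 0 0 0 0;0 0 0 0 0 0 0'; python3 mon.py
python3 - <<'E'
from h import *
im=viewer.capture("side"); im2=viewer.capture("scene")
cv2.imwrite("pics/both3.png",np.hstack([cv2.resize(a[:,:,::-1],None,fx=2.4,fy=2.4)for a in (im[150:390,225:390],im2[80:320,190:355])]))
E
python3 mon.py
```

```text
time: 13.48
tool_pos: [546.2, -30.9, 174.2]
tcp_rot: [-3.142, 0.001, -2.932]
contact_force: [4.7, -1.0, -5.4]
grip_width: 23.4
finger_force: 30.0
t 13.48 x 0.78 y 38.81 z 174.2 Fy -2.0 Fx 4.4 Fz -5.4
t 13.58 x 0.76 y 38.79 z 174.2 Fy -1.7 Fx 5.2 Fz -4.7
```

View pics/both3.png

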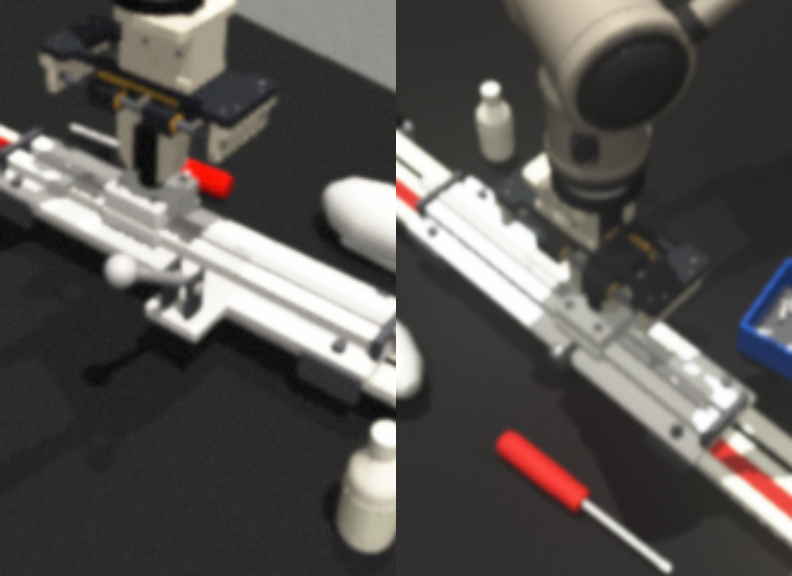

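The post is held between the fingers, and the pointer block at crop (562,352) is opposite the carriage. The keeper is still open, with its knob at (122,270), and the other items are in place.

```bash
python3 -c "from plant import order; print(order.close_job())"
```

```text
the job is handed in; nothing more can be done
None
```

The job is handed in, verdict not shown: the keeper stands fully open and the gripper holds the post with the ball in the notch at jig y ≈ 39 mm (judged by force feel and the pointer); one risk is a brief wrist-force reading of about 59 N (limit 120 N) as the fingers pushed the knob over.

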